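# Set the clamp bar on a glaze mill jar and hold its hinge lined up for the pin

### The job

Close the porcelain glaze-mill jar: pick up the loose green clamp bar and lay it across the lid, its bright round knuckle down between the two knuckles of the hinge leaf on the jar's steel band and its narrow tail between the two guide studs on the other side. Then press the bar down against the springy lid until it sits home on both lugs and the three knuckle holes line up for the hinge pin, and keep holding it there: your program finishes while still pressing, because the lid's rubber ring would lift the bar again. Do it gently, for the jar is porcelain, and leave the pin in its tray, the brush, spanner, pigment jar and bowls where they are.

Things in the scene. Friction and masses are not known exactly. Their poses are not given: they have to be found in the camera images.
- bar_grip (a point): Centre of the grip boss amid the loose green clamp bar (cast alloy, 197 mm long, 24 wide, 14 thick, 0.24 kg), which lies flat, underside down, as it also goes on the jar. The boss: green block with a red band, 40 mm along the bar, 26 across, 38 high; this point is half-way up, 19 mm above the bar's underside. x: along the bar to its knuckle, y: across (along the pin hole), z up. Grip it across.
- bar_eye (a point): Centre of the hole in the bar's bright metal end knuckle, a barrel 22 mm in diameter and 20 mm wide across the bar, with a 9 mm hole. 85 mm from the boss centre along +x, 11 mm above the bar's underside (8 mm below bar_grip). Axes as bar_grip; the hole runs along y.
- bar_tail (a point): Point on the underside of the bar's narrow tail, 78.5 mm from the boss centre along -x, 19 mm below bar_grip. The tail is 14 mm wide and runs from 72 to 101 mm out. Axes as bar_grip.
- jar_hinge (a point): On the fixed white porcelain jar (130 mm diameter): middle of the hinge leaf's hole line, between its two steel knuckles (22 mm diameter, 24 mm apart inside), 161 mm above the bench. Seat for the bar's knuckle 11 mm below; lengthwise play 1.5 mm either way. x: level, from the jar's centre line (85 mm back) outward, y along the holes, z up. Bar home: bar_eye is here, its axes match these.
- jar_slot (a point): On the jar, opposite the hinge: point on the tail lug's flat seat midway between two upright dark guide studs (10 mm diameter, 18 mm apart inside, round tops 21 mm above the seat). 78.5 mm from the jar's centre line, 150 mm above the bench, level with the hinge's seat. Bar home: bar_tail is here. Axes as jar_hinge.
- lid (a joint): How far the jar's lid is pressed down, m: 0 free, at most 0.007. White disc on a black rubber ring; its middle pad (36 mm across) is 155 mm above the bench when free; it resists with 2.5 N per mm. The bar's own weight sinks it 1 mm, so a bar just laid on is 4 mm too high; with the bar home on its two seats the lid is 5 mm down: about 10 N of push.
- pin: Steel T-headed hinge pin, 8 mm thick and 58 mm long, lying in the tray; origin at its underside. Leave it.
- tray: Small open wooden tray, 110 x 75 x 18 mm, just beyond the work; origin at the centre of its underside. Leave it.
- brush: Brush with a wooden handle, 200 mm long, lying between the bar's and the jar's places. Origin at its underside. Leave it.
- spanner: Steel spanner, 170 mm long, lying beyond the work. Leave it.
- pigment: Amber pigment jar with a white lid, 60 mm diameter, 85 mm high, standing beyond the work; origin at its underside. Leave it.
- redbowl: Red plastic bowl, 230 mm across, 100 mm high, on the left; origin at its underside. Leave it.
- bluebowl: Blue plastic bowl, 210 mm across, 85 mm high, on the right; origin at its underside. Leave it.
Not all that is in view belongs to the job. Of the things that look like the part that bears bar_grip, the larger one is meant.

How it is judged:
By the outcome, as a careful person would: the job done as asked, in the order asked, and still so for the second after the job is handed in, while the arm keeps its last pose, push and grip.
It also fails if it takes over 48 s, if anything falls off the work surface, if the arm or the gripper's body presses on something with over 40 N, if the wrist force passes 120 N, or if a joint passes its speed limit or range.

### The arm

A 6-joint arm with a two-finger parallel gripper is mounted at the origin on the work surface. World frame = base frame: x ahead of the robot, y to its left, z up, the work surface at z = 0. Lengths are in m, angles in rad, forces in N, time in s.
With the tool pointing down it reaches from about 0.35 to 0.925 m from the base axis. Payload 6.4 kg.
Tool frame: the origin (TCP) lies between the finger pads; the fingertips stand 25 mm ahead of it and the grasp point (between the pads) lies 6 mm ahead of it; z points along the fingers, y is the line along which they close (so a half turn about z gives the same grasp; the last joint's range is limited). The gripper opens to 85 mm and grips with 20 to 120 N. Pads are 22 mm wide; open, the fingers measure 114 mm over their backs; the gripper's body (76 mm by 85 mm) begins 54 mm behind the grasp point. The pads swing forward as they close: fully open they stand 13 mm farther back than shut.
Start: joints at [1.114, 0.245, 1.558, -0, 1.339, -0.174], TCP at [0.181, 0.624, 0.256] pointing down, gripper open.
Joint ranges: [-3.13, 3.13], [-1.02, 2.26], [0.13, 2.54], [-0.95, 4.09], [0.21, 2.88], [-2.74, 2.74]. Speed limits (rad/s): [2.57, 2.57, 3.14, 3.14, 3.14, 3.14].

### API

Orientations are given as a unit quaternion [w, x, y, z].
In Python, from plant import ctrl, optics, hand_in, masks_of, mark_of gives the robot as it stands. The module is installed in compiled form; this text tells all that it offers.
- The arm moves only by the tool step_arm, never from a script. Its argument "targets" is a list of rows, each a list of 3 entries, a list of its own where there are three numbers: the shift along the tool's x, y, z in cm, then the turn, a rotation vector about the tool's x, y, z in degrees, then the opening, from 0 (shut) to 1 (fully open). In form: [[[dx, dy, dz], [wx, wy, wz], claw], ...]. A call has 1 to 8 rows; each row shifts and turns the commanded pose from where the row before left it, along the tool's axes as they then stand; what a row does not reach is not made up. A row lasts 1/8 s, in which the tool goes at most 62.5 mm and 10.7 degrees, less where a joint would pass 70% of its speed; a pose out of reach is approached as far as the arm can. A call with a gripper value outside its range is refused whole. The fingers move at their own pace and stop on an object; "grip_force" is the grip in N (left out, the last holds). Time passes only in rows, so rows that do not move let the fingers close. It gives the time, the measured TCP pose, the force, the opening and the grip force at its end, in the units of the state.
- ctrl.state(): the state, without advancing time (a new reading comes with each control period).
- optics.grab_frame(name): name is "scene" or "side" or "wrist"; returns the picture (384x512x3 uint8, red, green, blue); there is no depth.
- optics.camera_params(name): a dict with "fx", "fy", "cx", "cy" (pixels), "R" (3x3) and "t" (3): a world point X has camera coordinates R X + t. Camera axes: x right, y down, z forward; pixel columns grow to the right and rows downward; lengths in m; the calibration is good to about 2 mm. A picture is of the moment at which its call begins: read the wrist's pose just before it. camera_params takes no time and is no camera call; for the wrist camera it gives the pose at the moment of the call.
- hand_in(): hands the job in; it is judged then, once.
Trained networks look in the newest picture that a camera, given by its name, has taken for a name from the list of things; names that differ only in an ending like _2 or _b are one class to them, and where a whole thing is asked for, a point or a joint stands for the part that bears it (a point fixed in the world has none). Each returns a list of dicts, best first, with "p" (0 to 1); they miss things now and then, are a little off and sometimes report something else, mostly with a low value. They report only what shows in the picture. A call takes as long as a camera call. They do not tell look-alikes from the thing itself.
- masks_of(camera, thing): "mask" (384x512 bool, what is visible of it) and "extent" ([left, top, right, bottom] in pixels, round what is visible of it).
- mark_of(camera, thing): "xy" ([column, row] in pixels: a listed point, or the origin of a listed thing).
The state is a dict: "clock": time; "joints": joint angles; "joint_velocities": joint speeds; "joint_torque": joint torques, N m; "eef_pos": TCP position; "tool_rot": TCP orientation; "force": force on the tool from outside, world axes, zero at the start; "ft_torque": the same for the moment, N m; "grip_width": opening from 0.0 (shut) to 1.0 (fully open); "finger_force": force on a finger pad.
Only numpy, scipy, OpenCV 4.12 (cv2) and the standard library are available. Lean on these libraries where they do the work, as an engineer would, in place of code of your own. Each camera call takes 0.05 s, during which the arm holds its last target. There are 200 camera calls.

## Working session

There is one attempt and no reset: what is moved stays moved. The work goes in short steps, Python scripts to look and compute and a tool call to move; the robot and the scene stay as the last step left them, time stands still between calls to the robot, and variables do not carry over. Pictures are saved under pics/ and viewed, at most 10 in all, crops included, and the job is handed in when it is done.

Besides the shell and the picture viewer there is one more tool, called after "Emit:" as a command line: name --argument value ..., lists and objects as JSON in quotes. step_arm: Moves the arm, as the interface text tells. Its arguments: {"type":"object","properties":{"targets":{"type":"array"},"grip_force":{"type":"number"}},"required":["targets"]}

```bash
mkdir -p pics
cat > h.py <<'E'
import numpy as np, cv2
from scipy.optimize import least_squares
from plant import ctrl, optics, hand_in, masks_of, mark_of
def save(n,f):
    im=optics.grab_frame(n); cv2.imwrite('pics/'+f,im[:,:,::-1]); return im
def proj(c,X):
    q=c['R']@np.asarray(X)+c['t']; return np.array([c['fx']*q[0]/q[2]+c['cx'],c['fy']*q[1]/q[2]+c['cy']])
def onplane(c,uv,z):
    R=np.array(c['R']);o=-R.T@np.array(c['t']);d=R.T@np.array([(uv[0]-c['cx'])/c['fx'],(uv[1]-c['cy'])/c['fy'],1])
    return o+d*(z-o[2])/d[2]
Z=dict(bar_grip=.019,bar_eye=.011,bar_tail=0,jar_hinge=.161,jar_slot=.150)
E
cat > a.py <<'E'
from h import *
ims=[]
for n in ['scene','side']:
    ims.append(save(n,n+'0.png')); c=optics.camera_params(n)
    print(n,'cam at',(-np.array(c['R']).T@np.array(c['t'])).round(2))
    for k in Z:
        for m in mark_of(n,k)[:3]:
            print(n,k,round(m['p'],2),np.round(m['xy'],1),onplane(c,m['xy'],Z[k])[:2].round(4))
cv2.imwrite('pics/both.png',cv2.resize(np.hstack(ims)[:,:,::-1],(800,300)))
s=ctrl.state();print(s['clock'],s['eef_pos'],s['tool_rot'],s['force'])
E
python3 a.py
```

```text
scene cam at [ 1.   -0.89  1.17]
scene bar_grip 0.8 [159.4 246.6] [ 0.3528 -0.2842]
scene bar_grip 0.76 [217.4 259.3] [ 0.5318 -0.2366]
scene bar_grip 0.67 [307.7 233.7] [ 0.7279 -0.0141]
scene bar_eye 0.71 [198.2 243.6] [ 0.4457 -0.2117]
scene bar_eye 0.68 [172.9 237.1] [ 0.3628 -0.2298]
scene bar_tail 0.6 [233.5 278.7] [ 0.6019 -0.2608]
scene bar_tail 0.51 [144.9 261.2] [ 0.3372 -0.3396]
scene jar_hinge 0.92 [253.5 147.2] [0.4565 0.1181]
scene jar_slot 0.73 [302. 150.] [0.5969 0.1974]
side cam at [-0.21 -0.86  0.78]
side bar_grip 0.94 [296.6 248.4] [ 0.5077 -0.2389]
side bar_grip 0.73 [272.  280.9] [ 0.3485 -0.2939]
side bar_eye 0.67 [274.  251.3] [ 0.4499 -0.1953]
side bar_eye 0.59 [261.8 268. ] [ 0.3684 -0.2281]
side bar_eye 0.23 [217.2 175.4] [0.6159 0.3427]
side bar_tail 0.61 [323.9 244.9] [ 0.6079 -0.27  ]
side bar_tail 0.53 [276.8 295.7] [ 0.333  -0.3309]
side jar_hinge 0.55 [216.  172.7] [0.4635 0.1271]
side jar_slot 0.76 [236.3 160.3] [0.5963 0.1789]
0.6 [0.18137536 0.62420732 0.25633089] [2.84875199e-06 1.40921958e-01 9.90020707e-01 4.25223008e-05] [ 0.88103051  0.56917283 -0.74343369]
```

View pics/scene0.png

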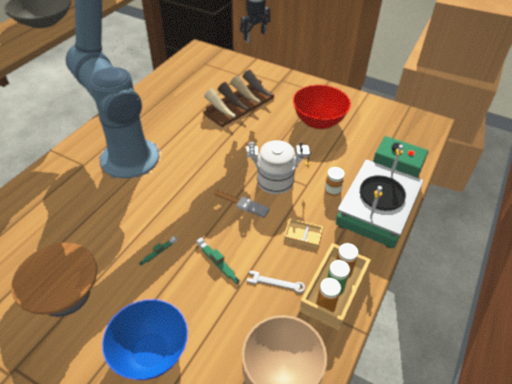

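View pics/side0.png

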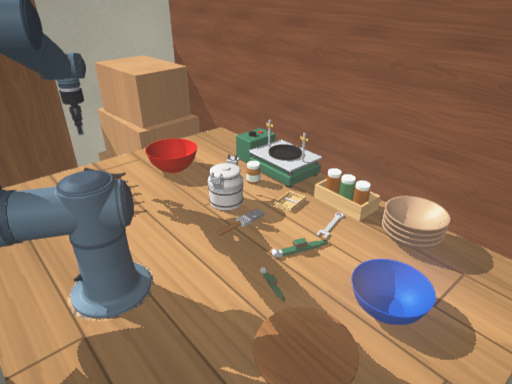

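Scene and side views agree. The larger green bar is at scene pixel (217,259), about (0.52, -0.24). The look-alike at (159,247) is smaller. The jar is at (276,165), with its hinge at (253,147) and its slot at (302,150).

Emit:
step_arm --targets '[[[-3.6,-4.55,0],[0,0,0],1],[[-3.6,-4.55,0],[0,0,0],1],[[-3.6,-4.55,0],[0,0,0],1],[[-3.6,-4.55,0],[0,0,0],1],[[-3.6,-4.55,0],[0,0,0],1],[[-3.6,-4.55,0],[0,0,0],1],[[-3.6,-4.55,0],[0,0,0],1],[[-3.6,-4.55,0],[0,0,0],1]]'

```text
clock: 1.6
eef_pos: [0.3568, 0.1926, 0.2567]
tool_rot: [0.001, 0.141, 0.99, 0.0]
force: [1.1, -0.2, -0.1]
grip_width: 0.997
finger_force: 0.0
```

Emit:
step_arm --targets '[[[-3.6,-4.55,0],[0,0,0],1],[[-3.6,-4.55,0],[0,0,0],1],[[-3.6,-4.55,0],[0,0,0],1],[[-3.6,-4.55,0],[0,0,0],1],[[-3.6,-4.55,0],[0,0,0],1],[[-3.6,-4.55,0],[0,0,0],1],[[-3.6,-4.55,0],[0,0,4.8],1],[[0,0,0],[0,0,0],1]]'

```text
clock: 2.6
eef_pos: [0.5101, -0.1852, 0.2561]
tool_rot: [-0.0, 0.184, 0.983, -0.0]
force: [-0.7, 1.2, -0.1]
grip_width: 0.995
finger_force: 0.0
```

```bash
cat > b.py <<'E'
from h import *
import sys
ks=sys.argv[2:]
c=optics.camera_params('wrist'); save('wrist',sys.argv[1])
for k in ks:
    for m in mark_of('wrist',k)[:2]: print(k,round(m['p'],2),np.round(m['xy'],1),onplane(c,m['xy'],Z[k])[:2].round(4))
s=ctrl.state();print(s['clock'],s['eef_pos'],s['tool_rot'],s['force'],s['joints'].round(2) if hasattr(s['joints'],'round') else s['joints'])
E
python3 b.py w1.png bar_grip bar_eye bar_tail
```

```text
bar_grip 0.96 [130.8  73.1] [ 0.3502 -0.2823]
bar_grip 0.59 [230.2 189.8] [ 0.5272 -0.2295]
bar_eye 0.82 [179.   70.2] [ 0.3667 -0.2292]
bar_eye 0.68 [226.4 123.4] [ 0.445  -0.2005]
bar_tail 0.98 [235.3 232.3] [ 0.5974 -0.253 ]
bar_tail 0.87 [92.4 77.6] [ 0.3329 -0.3368]
2.8 [ 0.50919199 -0.1809499   0.25624376] [-9.79378933e-05  1.81703152e-01  9.83353418e-01  1.03118451e-04] [ 0.01465506 -0.47564776 -0.36338615] [-0.55 -0.01  1.84  0.    1.32 -1.76]
```

View pics/w1.png

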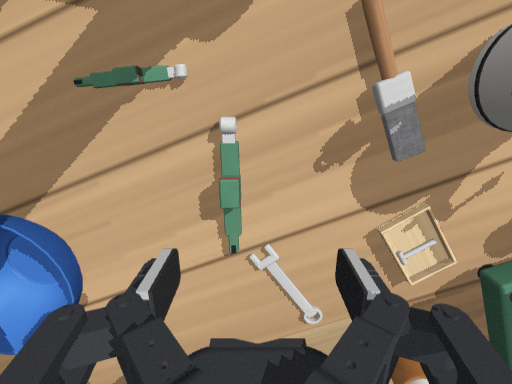

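The wrist view shows the large bar at (230,190), with its eye at (228,124) and tail at (235,250). I'll lower towards it and look again.

Emit:
step_arm --targets '[[[-1.6,-1.9,4],[0,0,-1.9],1],[[-1.5,-1.9,4],[0,0,0],1],[[0,0,4],[0,0,0],1],[[0,0,0],[0,0,0],1],[[0,0,0],[0,0,0],1]]'

```text
clock: 3.42
eef_pos: [0.5264, -0.2279, 0.1382]
tool_rot: [0.001, 0.165, 0.986, -0.001]
force: [0.4, -0.2, -0.3]
grip_width: 1.002
finger_force: 0.0
```

```bash
python3 b.py w2.png bar_grip bar_eye bar_tail
```

```text
bar_grip 0.74 [105.6  11.7] [ 0.3524 -0.2852]
bar_grip 0.73 [255.6 200.3] [ 0.53   -0.2288]
bar_eye 0.91 [255.9  99.2] [ 0.4469 -0.1998]
bar_eye 0.7 [188.2  10.5] [ 0.3692 -0.2278]
bar_tail 0.75 [47.5 22.2] [ 0.336  -0.3404]
bar_tail 0.64 [253.2 256.8] [ 0.5969 -0.2549]
3.625 [ 0.52655084 -0.22850873  0.1384225 ] [ 1.64232247e-03  1.65660874e-01  9.86181110e-01 -7.72479586e-04] [0.17548791 0.32659324 0.00755512] [-0.61  0.2   1.84  0.    1.1  -1.84]
```

View pics/w2.png

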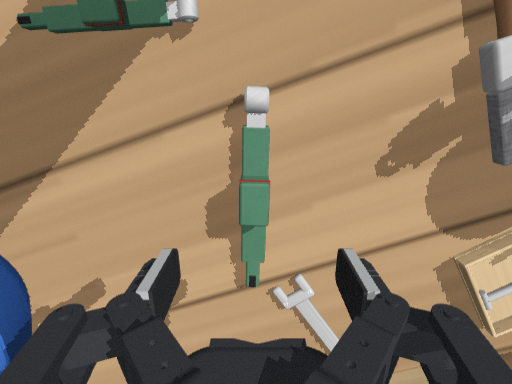

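The bar stands at column 255 between the fingers, its boss at (255,200). The tool is already centred over it, so I'll descend and grip.

Emit:
step_arm --targets '[[[0,0,4],[0,0,0.5],1],[[0,0,4],[0,0,0],0.7],[[0,0,2.4],[0,0,0],0.55],[[0,0,0],[0,0,0],0.3],[[0,0,0],[0,0,0],0.1],[[0,0,0],[0,0,0],0],[[0,0,0],[0,0,0],0],[[0,0,0],[0,0,0],0]]' --grip_force 60

```text
clock: 4.62
eef_pos: [0.5257, -0.2283, 0.0327]
tool_rot: [0.0, 0.17, 0.985, -0.0]
force: [0.3, 0.5, -2.2]
grip_width: 0.296
finger_force: 63.1
```

Emit:
step_arm --targets '[[[0,0,-1],[0,0,0],0],[[0,0,-4],[0,0,0],0],[[0,0,-5],[0,0,0],0],[[0,0,-5],[0,0,0],0],[[0,0,-5.2],[0,0,0],0],[[0.6,5,-5.2],[0,0,0],0],[[0.6,5.4,0],[0,0,0],0],[[0.7,5.4,0],[0,0,0],0]]'

```text
clock: 5.62
eef_pos: [0.5594, -0.0784, 0.2809]
tool_rot: [0.001, 0.171, 0.985, -0.0]
force: [-0.2, -1.1, -2.7]
grip_width: 0.292
finger_force: 63.4
```

Emit:
step_arm --targets '[[[0.7,5.4,0],[0,0,0],0],[[0.6,5.5,0],[0,0,0],0],[[0,0,0],[0,0,-9],0],[[0,0,0],[0,0,-9],0],[[0,0,0],[0,0,-9],0],[[0,0,0],[0,0,-9],0],[[0,0,0],[0,0,-9],0],[[0,0,0],[0,0,0],0]]'

```text
clock: 6.62
eef_pos: [0.5833, 0.0274, 0.2796]
tool_rot: [0.0, -0.219, 0.976, -0.0]
force: [0.1, -0.4, -3.1]
grip_width: 0.294
finger_force: 63.2
```

```bash
cat > d.py <<'E'
from h import *
import sys
from scipy.spatial.transform import Rotation as Ro
s=ctrl.state(); c=optics.camera_params('wrist'); save('wrist',sys.argv[1])
p=np.array(s['eef_pos']); q=np.array(s['tool_rot']); T=Ro.from_quat(q[[1,2,3,0]]).as_matrix()
print(s['clock'],p.round(4),q.round(4),'yaw',np.degrees(np.arctan2(T[1,0],T[0,0])).round(2),'F',np.round(s['force'],1),'w',s['grip_width'],s['finger_force'])
b=p[2]-.0327
for k in ['bar_grip','bar_eye','bar_tail']:
    for m in mark_of('wrist',k)[:2]:
        X=onplane(c,m['xy'],b+Z[k]); print(k,round(m['p'],2),np.round(m['xy'],1),'tool',(T.T@(X-p)).round(4))
for k in ['jar_hinge','jar_slot']:
    for m in mark_of('wrist',k)[:2]:
        X=onplane(c,m['xy'],Z[k]); print(k,round(m['p'],2),np.round(m['xy'],1),X.round(4),'tool',(T.T@(X-p)).round(4))
E
python3 d.py w3.png
```

```text
6.625 [0.5833 0.0274 0.2796] [ 1.000e-04 -2.189e-01  9.757e-01 -0.000e+00] yaw -154.71 F [ 0.1 -0.4 -3.1] w 0.29412111916867784 63.20835828781128
bar_grip 0.6 [ 74.3 171. ] tool [ 0.0496 -0.0885  0.0137]
bar_grip 0.57 [258.5 264. ] tool [-0.0037  0.0026  0.0137]
bar_eye 0.6 [257.6 106.4] tool [0.0798 0.002  0.0217]
bar_tail 0.91 [258.9 344.3] tool [-0.0829  0.0031  0.0327]
jar_hinge 0.66 [421.9  99.8] [0.4505 0.1151 0.161 ] tool [0.0826 0.1361 0.1186]
jar_hinge 0.37 [257.7 345.1] [0.7438 0.1059 0.161 ] tool [-0.1786  0.0024  0.1187]
jar_slot 0.74 [403.2 268. ] [0.5937 0.2041 0.15  ] tool [-0.0848  0.1554  0.1296]
```

View pics/w3.png

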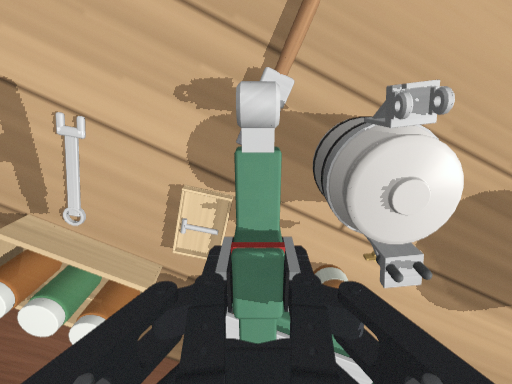

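The bar is held straight, with its eye at (258,105). The jar's hinge knuckles are at (402,105) and (443,99), and its guide studs are near (392,270) and (425,270). I'll fit the jar pose using every view.

```bash
cat > fit.py <<'E'
from h import *
import json,os
F='obs.json'
obs=json.load(open(F)) if os.path.exists(F) else []
def add(n,k,xy): 
    c=optics.camera_params(n); obs.append([n,k,list(map(float,xy)),{a:np.array(c[a]).tolist() for a in c if a in('fx','fy','cx','cy','R','t')}]); json.dump(obs,open(F,'w'))
def model(p,k):
    u=np.array([np.cos(p[2]),np.sin(p[2])]); r={'jar_hinge':.085,'jar_slot':-.0785}[k]
    return np.array([p[0]+r*u[0],p[1]+r*u[1],Z[k]])
def fit(pr=True):
    def f(p):
        r=[]
        for n,k,xy,c in obs:
            c={a:np.array(v) for a,v in c.items()}
            X=model(p,k); d=np.linalg.norm(c['R']@X+c['t']); r+=list((proj(c,X)-xy)*d/float(c['fx'])*1000)
        return r
    s=least_squares(f,[.53,.156,np.radians(208)],loss='soft_l1',f_scale=3,x_scale=[.01,.01,.05])
    if pr:
        print('jar',s.x[:2].round(4),np.degrees(s.x[2]).round(2)); R=np.reshape(f(s.x),(-1,2)).round(1)
        for o,r in zip(obs,R): print(o[0],o[1],r)
    return s.x
E
python3 - <<'E'
from fit import *
for n,k,xy in [('scene','jar_hinge',[253.5,147.2]),('scene','jar_slot',[302,150]),('side','jar_hinge',[216,172.7]),('side','jar_slot',[236.3,160.3]),('wrist','jar_hinge',[421.9,99.8]),('wrist','jar_slot',[403.2,268])]: add(n,k,xy)
fit()
E
```

```text
jar [0.5283 0.1588] 209.5
scene jar_hinge [-2.5 -0.1]
scene jar_slot [-0.2 -0.2]
side jar_hinge [-1.6  6.4]
side jar_slot [-11.4  -6.3]
wrist jar_hinge [-0.6  5.4]
wrist jar_slot [-8.1  0.1]
```

Emit:
step_arm --targets '[[[-0.4,2.8,0],[0,0,0],0],[[-0.4,2.9,0],[0,0,0],0],[[0,0,0],[0,0,-4.2],0],[[0,0,0],[0,0,0],0],[[0,0,0],[0,0,0],0]]'

```text
clock: 7.55
eef_pos: [0.5663, 0.082, 0.2792]
tool_rot: [-0.0, -0.255, 0.967, 0.0]
force: [-0.1, 0.2, -2.4]
grip_width: 0.294
finger_force: 63.2
```

```bash
python3 d.py w4.png
```

```text
7.55 [0.5663 0.082  0.2792] [-0.     -0.2547  0.967   0.    ] yaw -150.49 F [-0.1  0.2 -2.4] w 0.2937303337849588 63.198580741882324
bar_grip 0.58 [257.1 264. ] tool [-0.0038  0.0017  0.0137]
bar_grip 0.45 [ 31. 149.] tool [ 0.0603 -0.107   0.0137]
bar_tail 0.83 [257.8 344.5] tool [-0.0833  0.0022  0.0327]
jar_hinge 0.58 [360.1  98.6] [0.4518 0.1153 0.161 ] tool [0.0833 0.0854 0.1182]
jar_slot 0.86 [343.7 268.4] [0.5949 0.2046 0.15  ] tool [-0.0852  0.0926  0.1292]
```

View pics/w4.png

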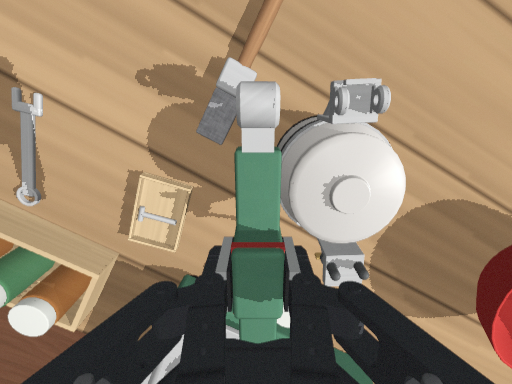

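The jar is at the right: hinge knuckles at (342,99) and (382,99), studs near (335,271) and (362,270). I'll overlay model predictions on a zoomed crop to settle the yaw.

Run:
```python
from fit import *
add('wrist','jar_hinge',[360.1,98.6]);add('wrist','jar_slot',[343.7,268.4])
a=fit()
c=optics.camera_params('wrist'); print('cam',(-np.array(c['R']).T@np.array(c['t'])).round(3))
# wrist only
import fit as f
f.obs[:]=[o for o in f.obs if o[0]=='wrist']; b=fit()
im=cv2.imread('pics/w4.png')
def draw(p,S,o,col):
    u=np.array([np.cos(p[2]),np.sin(p[2]),0]);v=np.array([-u[1],u[0],0]);C=np.array([p[0],p[1],0])
    for s in(-1,1):
        for X,r in((C+.085*u+s*.012*v+[0,0,.161],3),(C-.0785*u+s*.014*v+[0,0,.150],3),(C-.0785*u+s*.014*v+[0,0,.171],5)):
            uv=(proj(c,X)-o+.5)*S; cv2.circle(img,tuple(int(t) for t in uv),r,col,1)
    uv=(proj(c,C+[0,0,.155])-o+.5)*S; cv2.circle(img,tuple(int(t) for t in uv),4,col,1)
S=3.6
o=np.array([300,70]);H=[]
img=cv2.resize(im[70:225,300:410],None,fx=S,fy=S,interpolation=cv2.INTER_CUBIC); draw(a,S,o,(0,0,255)); draw(b,S,o,(255,0,0)); H.append(img[:560])
o=np.array([300,170])
img=cv2.resize(im[170:325,300:410],None,fx=S,fy=S,interpolation=cv2.INTER_CUBIC); draw(a,S,o,(0,0,255)); draw(b,S,o,(255,0,0)); H.append(img[:560])
cv2.imwrite('pics/ov.png',np.hstack(H))
```

```text
jar [0.527  0.1607] 210.98
scene jar_hinge [-2.7 -0.1]
scene jar_slot [-0.8 -3. ]
side jar_hinge [-1.7  6.4]
side jar_slot [-15.5  -6.8]
wrist jar_hinge [-0.5  5.2]
wrist jar_slot [-3.1 -0.4]
wrist jar_hinge [-0.1  3.5]
wrist jar_slot [-2.9 -2. ]
cam [0.493 0.043 0.398]
jar [0.5247 0.1609] 211.75
wrist jar_hinge [-0.   2.8]
wrist jar_slot [-0.1 -2.5]
wrist jar_hinge [0.3 1.3]
wrist jar_slot [-0.1 -3.7]
```

View pics/ov.png

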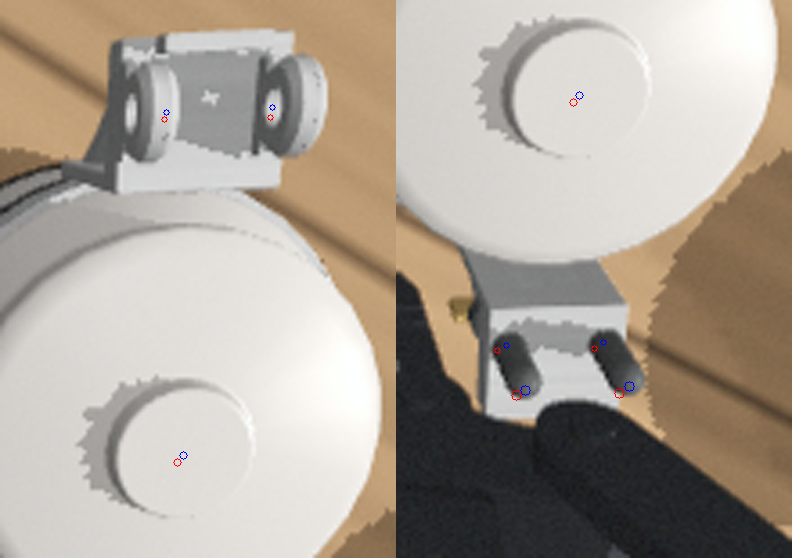

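The blue wrist-only fit matches the hinge holes, studs and pad to about 1 to 2 px, so the jar yaw is about 211.7°. I'll go over the jar and hover just above it.

Emit:
step_arm --targets '[[[0.1,4.3,0],[0,0,0],0],[[0.2,4.4,0],[0,0,0],0],[[0,0,3],[0,0,-2],0],[[0,0,3],[0,0,0],0],[[0,0,0],[0,0,0],0],[[0,0,0],[0,0,0],0]]'

```text
clock: 8.6
eef_pos: [0.5215, 0.1564, 0.2205]
tool_rot: [0.001, -0.272, 0.962, -0.0]
force: [1.6, 0.1, -2.1]
grip_width: 0.295
finger_force: 63.1
```

```bash
python3 d.py w5.png
python3 - <<'E'
from h import *
L=[]
im=cv2.imread('pics/w5.png'); L.append(cv2.resize(im[50:190,190:330],(400,400),interpolation=cv2.INTER_CUBIC))
for n in ['scene','side']:
    im=save(n,n+'5.png')[:,:,::-1]; c=optics.camera_params(n); u=proj(c,[.524,.16,.18]).astype(int)
    L.append(cv2.resize(im[u[1]-40:u[1]+40,u[0]-40:u[0]+40],(400,400),interpolation=cv2.INTER_CUBIC))
w=np.zeros((600,800,3),np.uint8); w[:400,:400]=L[0]; w[:400,400:]=L[1]; w=w
w2=np.hstack([L[0],cv2.resize(L[1],(400,400))]); cv2.imwrite('pics/h5.png',np.vstack([w2[:300*1+100],np.zeros((1,800,3),np.uint8)])[:400]); cv2.imwrite('pics/s5.png',L[2])
cv2.imwrite('pics/h5.png',np.hstack([cv2.resize(x,(266,266)) for x in L]) if 0 else np.hstack([L[0],L[1]]))
E
```

```text
8.6 [0.5215 0.1564 0.2205] [ 9.000e-04 -2.721e-01  9.623e-01 -2.000e-04] yaw -148.42 F [ 1.6  0.1 -2.1] w 0.2954832444119475 63.094857931137085
bar_grip 0.8 [258.  267.5] tool [-0.0062  0.0022  0.0137]
bar_tail 0.95 [260.1 344.4] tool [-0.0834  0.0038  0.0328]
jar_hinge 0.18 [ 76.1 231.2] [0.5946 0.0506 0.161 ] tool [-0.0068 -0.1283  0.0596]
jar_slot 0.54 [ 80.7 224.1] [0.596  0.0476 0.15  ] tool [-0.0064 -0.1316  0.0706]
jar_slot 0.43 [259.1 342.6] [0.6246 0.2237 0.15  ] tool [-0.123   0.0034  0.0707]
```

View pics/h5.png

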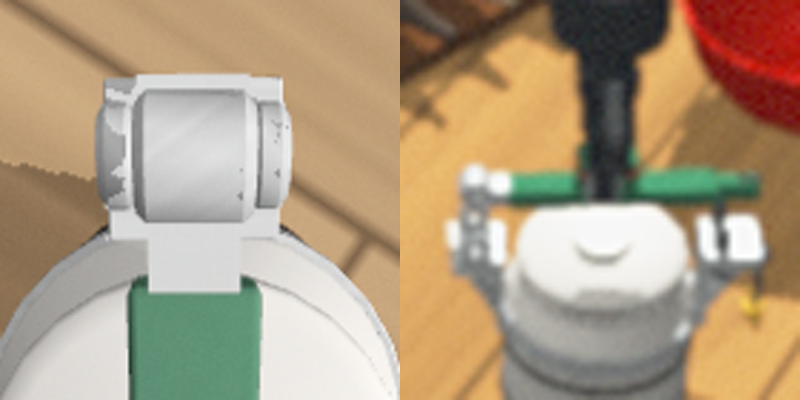

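The barrel, at crop x 133–257 (centre 195), sits centred between the hinge knuckles at 96–292 (centre 194). I'll check the lengthwise position by calculation, and the tail by looking.

Run:
```python
from h import *
c=optics.camera_params('wrist'); uv=(190+195/2.857-.5,50+156/2.857-.5)
X=onplane(c,uv,.2205-.0327+.011); Y=np.r_[X[:2],.161]; q=proj(c,Y)
print('eye',X.round(4),'lowered px',q.round(1),'crop',((q+.5-[190,50])*2.857).round(0), 'cx',c['cx'],c['cy'],c['fx'])
u=np.array([np.cos(np.radians(211.7)),np.sin(np.radians(211.7)),0])
print('px per mm along',((proj(c,Y+.001*u)-q)*2.857).round(2))
w=cv2.imread('pics/w5.png'); s=cv2.imread('pics/side5.png')
k=optics.camera_params('side'); a=proj(k,[.524,.16,.18]).astype(int)
L=cv2.resize(w[290:384,205:315],(468,400),interpolation=cv2.INTER_CUBIC)
M=cv2.resize(s[a[1]-32:a[1]+32,a[0]-26:a[0]+26],(325,400),interpolation=cv2.INTER_CUBIC)
cv2.imwrite('pics/t5.png',np.hstack([L,M]))
```

```text
eye [0.4511 0.1158 0.1988] lowered px [257.7 102.9] crop [195. 153.] cx 257.44015464290226 193.69433941828888 275.2420342746133
px per mm along [-0.01 -4.93]
```

View pics/t5.png

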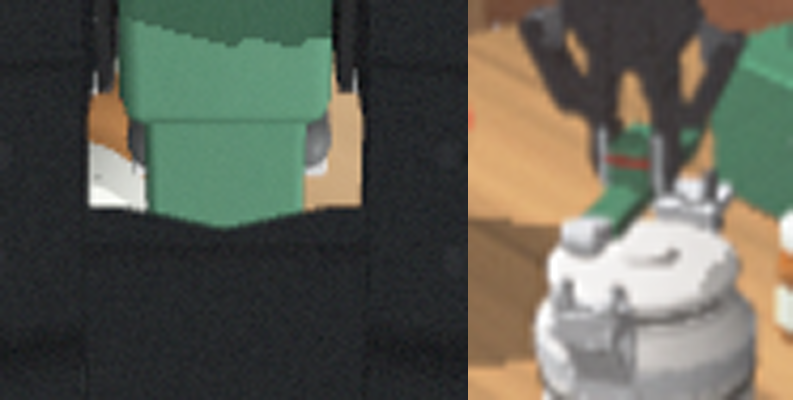

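The tail sits centred at 225 between the studs at 130–331, about 1 mm off, so I'll apply a small correction. Then I'll descend gently.

Emit:
step_arm --targets '[[[0,0.04,0],[0,0,-0.3],0],[[0,0,0.8],[0,0,0],0],[[0,0,0.6],[0,0,0],0],[[0,0,0.5],[0,0,0],0],[[0,0,0.4],[0,0,0],0],[[0,0,0],[0,0,0],0],[[0,0,0],[0,0,0],0]]'

```text
clock: 9.88
eef_pos: [0.5206, 0.1568, 0.1964]
tool_rot: [0.0, -0.275, 0.962, -0.0]
force: [-0.3, 0.0, -3.4]
grip_width: 0.295
finger_force: 63.1
```

Emit:
step_arm --targets '[[[0,0,0.3],[0,0,0],0],[[0,0,0.3],[0,0,0],0],[[0,0,0.2],[0,0,0],0],[[0,0,0],[0,0,0],0],[[0,0,0],[0,0,0],0]]'

```text
clock: 10.5
eef_pos: [0.5205, 0.1568, 0.1882]
tool_rot: [0.0, -0.275, 0.962, -0.0]
force: [-0.1, -0.4, -3.3]
grip_width: 0.298
finger_force: 63.1
```

Still no side force. Next I'll press.

Emit:
step_arm --targets '[[[0,0,0.15],[0,0,0],0],[[0,0,0.15],[0,0,0],0],[[0,0,0],[0,0,0],0],[[0,0,0],[0,0,0],0]]'

```text
clock: 11.0
eef_pos: [0.5207, 0.1568, 0.1857]
tool_rot: [0.0, -0.275, 0.962, -0.0]
force: [-0.7, -0.5, 0.9]
grip_width: 0.295
finger_force: 63.6
```

Emit:
step_arm --targets '[[[0,0,0.15],[0,0,0],0],[[0,0,0.1],[0,0,0],0],[[0,0,0],[0,0,0],0],[[0,0,0],[0,0,0],0]]'

```text
clock: 11.5
eef_pos: [0.5208, 0.1568, 0.1837]
tool_rot: [0.0, -0.275, 0.962, -0.0]
force: [-4.6, -0.9, 7.0]
grip_width: 0.295
finger_force: 64.3
```

Emit:
step_arm --targets '[[[0,0,0.1],[0,0,0],0],[[0,0,0],[0,0,0],0],[[0,0,0],[0,0,0],0]]'

```text
clock: 11.88
eef_pos: [0.5208, 0.1568, 0.183]
tool_rot: [0.0, -0.275, 0.961, -0.0]
force: [-4.0, -1.7, 9.0]
grip_width: 0.292
finger_force: 64.6
```

Emit:
step_arm --targets '[[[0.05,0,0],[0,0,0],0],[[0,0,0.05],[0,0,0],0],[[0,0,0],[0,0,0],0],[[0,0,0],[0,0,0],0]]'

```text
clock: 12.38
eef_pos: [0.5207, 0.1568, 0.1828]
tool_rot: [0.001, -0.275, 0.961, 0.0]
force: [-3.4, -0.3, 9.0]
grip_width: 0.295
finger_force: 64.6
```

Emit:
step_arm --targets '[[[0,0,0.05],[0,0,0],0],[[0,0,0],[0,0,0],0],[[0,0,0],[0,0,0],0]]'

```text
clock: 12.75
eef_pos: [0.5208, 0.1568, 0.1826]
tool_rot: [0.001, -0.275, 0.961, -0.0]
force: [-5.3, 1.4, 10.6]
grip_width: 0.294
finger_force: 65.1
```

Emit:
step_arm --targets '[[[0,0,0.08],[0,0,0],0],[[0,0,0.07],[0,0,0],0],[[0,0,0],[0,0,0],0],[[0,0,0],[0,0,0],0]]'

```text
clock: 13.25
eef_pos: [0.5208, 0.1568, 0.1825]
tool_rot: [0.001, -0.275, 0.961, -0.0]
force: [-9.6, -0.6, 18.6]
grip_width: 0.295
finger_force: 66.3
```

```bash
python3 d.py w6.png | head -1
python3 - <<'E'
from h import *
s=ctrl.state(); print(np.round(s['force'],2),np.round(s['ft_torque'],2))
w=cv2.imread('pics/w6.png'); im=save('scene','scene6.png')[:,:,::-1]; c=optics.camera_params('scene'); u=proj(c,[.524,.16,.16]).astype(int)
L=[cv2.resize(w[50:190,190:330],(380,380),interpolation=cv2.INTER_CUBIC),cv2.resize(im[u[1]-32:u[1]+32,u[0]-35:u[0]+35],(415,380),interpolation=cv2.INTER_CUBIC)]
cv2.imwrite('pics/h6.png',np.hstack(L))
E
```

```text
13.25 [0.5208 0.1568 0.1825] [ 6.000e-04 -2.749e-01  9.615e-01 -1.000e-04] yaw -148.09 F [-9.6 -0.6 18.6] w 0.29469931075428174 66.28310680389404
[-9.8  -0.81 18.68] [-0.13  1.61 -0.05]
```

View pics/h6.png

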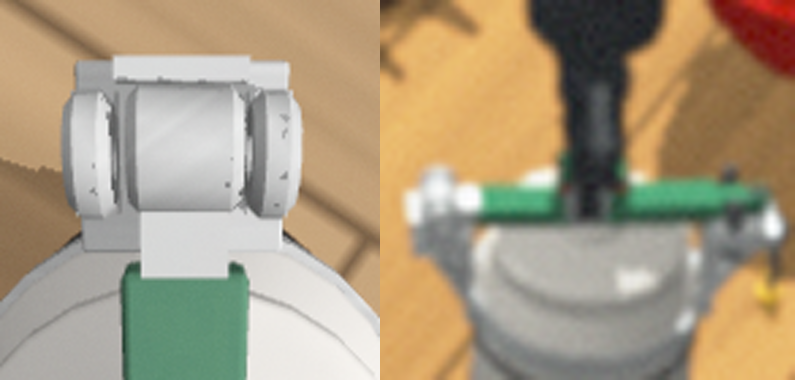

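The bar is down between the knuckles and studs at z 0.1825, matching the predicted home height of 0.1827, and it has met a firm stop. The barrel, at crop rows 83–212, sits about 5 crop px (1.3 mm) outward of the knuckles at 89–217. I'll quantify that with intensity profiles before trimming.

```bash
cat > e.py <<'E'
from h import *
import sys
g=cv2.cvtColor(cv2.imread('pics/'+sys.argv[1]),cv2.COLOR_BGR2GRAY).astype(float)
for n,a,b in(('L',219,223),('bar',248,268),('R',288,293)):
    p=g[60:145,a:b].mean(1); d=np.diff(p); i=[j for j in range(1,len(d)-1) if abs(d[j])>8 and abs(d[j])>=abs(d[j-1]) and abs(d[j])>=abs(d[j+1])]
    print(n,[(60+j+1,int(d[j])) for j in i])
E
python3 e.py w6.png
```

```text
L [(63, -9), (65, -10), (70, 11), (72, 12), (85, 23), (129, -19), (131, 13), (135, -15), (138, 9), (143, 16)]
bar [(70, 25), (80, -54), (83, 18), (128, 65)]
R [(73, 29), (83, -44), (85, 21), (125, -19), (131, 43), (142, -8)]
```

Emit:
step_arm --targets '[[[0,0,-0.15],[0,0,0],0],[[0,0,-0.12],[0,0,0],0],[[-0.12,0,0],[0,0,0],0],[[0,0,0],[0,0,0],0],[[0,0,0],[0,0,0],0]]'

```text
clock: 14.22
eef_pos: [0.5211, 0.157, 0.183]
tool_rot: [-0.0, -0.275, 0.961, -0.0]
force: [-5.5, -1.5, 8.4]
grip_width: 0.291
finger_force: 64.8
```

```bash
python3 d.py w7.png; python3 e.py w7.png
```

```text
14.225 [0.5211 0.157  0.183 ] [-3.000e-04 -2.749e-01  9.615e-01 -3.000e-04] yaw -148.09 F [-5.5 -1.5  8.4] w 0.29143275365729376 64.76745843887329
bar_grip 0.88 [258.5 267.1] tool [-0.0059  0.0025  0.0137]
bar_grip 0.65 [ 55.5 244.7] tool [ 0.0082 -0.1077  0.0137]
bar_eye 0.89 [257.7 106.9] tool [0.0794 0.002  0.0218]
bar_tail 0.78 [257.7 341.5] tool [-0.0804  0.0021  0.0326]
L [(62, -8), (64, -8), (70, 9), (72, 28), (82, -15), (85, 19), (129, -14), (135, -14), (137, 21), (139, 8), (143, 10)]
bar [(70, 47), (79, -71), (83, 17), (128, 64)]
R [(72, 54), (82, -53), (84, 16), (128, -13), (130, 59), (143, 31)]
```

Emit:
step_arm --targets '[[[0,0,-0.3],[0,0,0],0],[[0,0,-0.3],[0,0,0],0],[[0,0,0],[0,0,0],0],[[0,0,0],[0,0,0],0]]'

```text
clock: 15.02
eef_pos: [0.5209, 0.1572, 0.1873]
tool_rot: [-0.0, -0.275, 0.962, 0.0]
force: [0.4, 0.7, -2.2]
grip_width: 0.29
finger_force: 63.4
```

```bash
python3 d.py w8.png; python3 e.py w8.png
```

```text
15.025 [0.5209 0.1572 0.1873] [-2.000e-04 -2.748e-01  9.615e-01  1.000e-04] yaw -148.1 F [ 0.4  0.7 -2.2] w 0.28990729907005075 63.41369390487671
bar_grip 0.84 [259.2 268.6] tool [-0.0069  0.0029  0.0137]
bar_eye 0.57 [260.1 104.1] tool [0.0807 0.0031 0.0217]
bar_tail 0.72 [256.7 343.2] tool [-0.0821  0.0014  0.0327]
L [(65, -10), (70, 10), (73, 19), (82, -9), (85, 26), (124, -8), (128, -20), (134, -17), (138, 26), (140, -11), (142, 11)]
bar [(71, 35), (80, -57), (82, 17), (128, 63)]
R [(73, 50), (83, -35), (85, 21), (93, 9), (113, -10), (115, 8), (124, -12), (129, 66), (142, 18)]
```

Emit:
step_arm --targets '[[[-0.11,0,0],[0,0,0],0],[[0,0,0],[0,0,0],0],[[0,0,0.2],[0,0,0],0],[[0,0,0.2],[0,0,0],0],[[0,0,0.1],[0,0,0],0],[[0,0,0.05],[0,0,0],0],[[0,0,0],[0,0,0],0],[[0,0,0],[0,0,0],0]]'

```text
clock: 16.32
eef_pos: [0.5222, 0.1578, 0.1837]
tool_rot: [0.0, -0.275, 0.961, -0.0]
force: [-4.7, -0.4, 6.3]
grip_width: 0.294
finger_force: 64.3
```

```bash
python3 d.py w9.png; python3 e.py w9.png
```

```text
16.325 [0.5222 0.1578 0.1837] [ 1.000e-04 -2.748e-01  9.615e-01 -1.000e-04] yaw -148.1 F [-4.7 -0.4  6.3] w 0.2935241172266496 64.3082070350647
bar_grip 0.67 [257.9 264.5] tool [-0.0043  0.0021  0.0137]
bar_eye 0.66 [258.7 107.1] tool [0.0793 0.0025 0.0217]
bar_tail 0.98 [259.5 345. ] tool [-0.0838  0.0034  0.0327]
L [(63, -9), (69, 33), (74, 32), (79, -35), (81, 18), (127, 13), (133, -11), (135, 15), (138, -11), (140, 10)]
bar [(67, 36), (76, -70), (78, 19), (81, -19), (83, 17), (128, 65)]
R [(69, 44), (79, -51), (81, 23), (121, -11), (125, -14), (127, 60), (139, -20)]
```

Emit:
step_arm --targets '[[[0,0,-0.25],[0,0,0],0],[[0,0,-0.25],[0,0,0],0],[[0.07,0,0],[0,0,0],0],[[0,0,0],[0,0,0],0],[[0,0,0.25],[0,0,0],0],[[0,0,0.2],[0,0,0],0],[[0,0,0.15],[0,0,0],0],[[0,0,0],[0,0,0],0]]'

```text
clock: 17.62
eef_pos: [0.5215, 0.1573, 0.1828]
tool_rot: [-0.0, -0.275, 0.961, -0.0]
force: [-6.2, -0.5, 8.6]
grip_width: 0.293
finger_force: 65.1
```

Emit:
step_arm --targets '[[[0,0,0.1],[0,0,0],0],[[0,0,0.1],[0,0,0],0],[[0,0,0],[0,0,0],0],[[0,0,0],[0,0,0],0]]'

```text
clock: 18.12
eef_pos: [0.5216, 0.1573, 0.1825]
tool_rot: [-0.0, -0.275, 0.961, -0.0]
force: [-11.6, -2.4, 19.5]
grip_width: 0.292
finger_force: 66.4
```

```bash
python3 d.py wa.png; python3 e.py wa.png
```

```text
18.125 [0.5216 0.1573 0.1825] [-4.000e-04 -2.749e-01  9.615e-01 -2.000e-04] yaw -148.08 F [-11.6  -2.4  19.5] w 0.29198210909052785 66.36093378067017
bar_grip 0.6 [259.4 270.3] tool [-0.008   0.003   0.0137]
bar_eye 0.74 [258.5 107. ] tool [0.0793 0.0024 0.0218]
bar_eye 0.3 [ 57.7 234.1] tool [ 0.0105 -0.1115  0.0217]
bar_tail 0.67 [258.6 342.6] tool [-0.0815  0.0027  0.0326]
jar_hinge 0.17 [ 59.9 235.7] [0.5718 0.0586 0.161 ] tool [ 0.0095 -0.1103  0.0216]
jar_slot 0.69 [260.4 265. ] [0.534  0.1695 0.15  ] tool [-0.017   0.0038  0.0325]
jar_slot 0.22 [151.9  56.7] [0.4609 0.0601 0.15  ] tool [ 0.1028 -0.0505  0.0326]
L [(65, -9), (71, 15), (80, -10), (83, 25), (118, -13), (128, -14), (135, -10), (140, -15), (142, 15)]
bar [(68, 26), (78, -54), (81, -18), (83, 17), (128, 65)]
R [(71, 35), (81, -42), (83, 23), (123, -21), (127, -14), (129, 61), (140, -16), (142, 17)]
```

The holes line up within about 0.3 mm, and the bar is hard on its seats at the predicted height under about 20 N. I'm handing in while still pressing.

```bash
python3 -c "
from plant import ctrl,hand_in
s=ctrl.state();print(s['clock'],s['eef_pos'],s['force']);print(hand_in())"
```

```text
18.425 [0.52154328 0.15732644 0.18255217] [-11.64837906  -2.62059674  19.33624105]
the job is handed in; nothing more can be done
None
```

The job is handed in with the arm still pressing the clamp bar at about 19 N, after 18.4 s: the bar sits at the predicted home height and the knuckle holes line up within about 0.3 mm by the wrist camera, though I did not check the tail's seat separately.

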